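# Load a tip rack past the sprung gate

## Robot

A 7-joint arm with a two-finger parallel gripper is mounted at the origin on the work surface; the furniture and walls round the work are solid. World frame = base frame: x ahead of the robot, y to its left, z up, the work surface at z = 0. Lengths are in m, angles in rad, forces in N, time in s.
With the tool pointing down it reaches from about 0.4 to 0.85 m from the base axis. Payload 10.4 kg.
Tool frame: the origin (TCP) lies on the centre line of the jaws, within the pads' length; the fingertips stand 14 mm ahead of it and the grasp point (between the pads) lies 5 mm behind it (tip_reach is the z of the fingertips in the tool frame, in m); z points along the fingers, x is the direction in which the jaws open and shut, and the axes are right-handed (so a half turn about z gives the same grasp; the last joint's range is limited). The gripper opens to 87 mm and grips with 3 to 60 N. Pads are 19 mm wide; open, the fingers measure 117 mm over their backs; the gripper's body (75 mm by 190 mm) begins 51 mm behind the grasp point.
Start: joints at [-1.268, 0.332, -0.065, 1.46, 0.022, 1.35, -0.088], TCP at [0.2, 0.592, 0.237] pointing down, gripper open.
Joint ranges: [-2.6, 2.6], [-0.5, 2.12], [-1.47, 1.34], [0.16, 2.42], [-1.27, 4.41], [0.06, 2.06], [-2.6, 2.6]. Speed limits (rad/s): [2.22, 2.22, 2.79, 2.79, 3.14, 3.14, 3.14].

## Interface

Orientations are given as a unit quaternion [x, y, z, w].
In Python, from bench import * gives the robot as it stands.
- The arm moves only by the tool carry_out, never from a script. Its argument "rows" is a list of rows, each a list of 5 numbers: the closure, from -1 (fully open) to 1 (shut), so that 0 is half open, then the shift along the tool's x, y, z in units of 30 mm (1.0 is 30 mm), then the turn about the tool's z in units of 5 degrees (1.0 is 5 degrees). In form: [[jaw, x, y, z, turn], ...]. A call has 1 to 20 rows; each row shifts and turns the pose as measured when the row begins, along the tool's axes as they then stand; what a row does not reach is not made up. A row lasts 1/12 s, in which the tool goes at most 41.7 mm and 7.16 degrees, less where a joint would pass 70% of its speed; a pose out of reach is approached as far as the arm can. A call is refused whole if a number of a shift passes 1 or a number of a turn 1, either way. A call with a gripper value outside its range is refused whole. The fingers move at their own pace and stop on an object; "force" is the grip in N (left out, the last holds). Time passes only in rows, so rows that do not move let the fingers close. It gives the time, the measured TCP pose, the force and the opening at its end, in the units of the state.
- read_state(): the state, without advancing time (a new reading comes with each control period).
- camera(name): name is "side" or "top"; returns the picture (400x640x3 uint8, blue, green, red); there is no depth.
- camera_info(name): a dict with "fx", "fy", "cx", "cy" (pixels), "extrinsics" (4x4, takes a point from camera to world coordinates). Camera axes: x right, y down, z forward; pixel columns grow to the right and rows downward; lengths in m; the calibration is good to about 2 mm. A picture is of the moment at which its call begins. camera_info takes no time and is no camera call.
- close_job(): hands the job in, once; it reports no verdict.
Trained networks look in the newest picture that a camera, given by its name, has taken for a name from the list of things; names that differ only in an ending like _2 or _b are one class to them, and where a whole thing is asked for, a point or a joint stands for the part that bears it (a point fixed in the world has none). Each returns a list of dicts, best first, with "conf" (0 to 1); they miss things now and then, are a little off and sometimes report something else, mostly with a low value. They report only what shows in the picture. A call takes as long as a camera call.
- recognise(query, camera): "box" ([centre column, centre row, width, height] in pixels, round what is visible of it).
- silhouettes(query, camera): "mask" (400x640 bool, what is visible of it) and "box" ([centre column, centre row, width, height] in pixels, round what is visible of it).
- pinpoint(query, camera): "xy" ([column, row] in pixels: a listed point, or the origin of a listed thing).
The state is a dict: "time": time; "joint_positions": joint angles; "joint_vel": joint speeds; "joint_torque": joint torques, N m; "ee_pos": TCP position; "eef_rot": TCP orientation; "ft_force": force on the tool from outside, world axes, zero at the start; "torque": the same for the moment, N m; "width": finger opening in m.
Only numpy, scipy, OpenCV 4.12 (cv2) and the standard library are available. Lean on these libraries where they do the work, as an engineer would, in place of code of your own. Each camera call takes 0.05 s, during which the arm holds its last target. There are 200 camera calls.

## Task

Load the pipette-tip rack into the magazine: with one fingertip press down the long rail beside the chute and keep the hinged gate bar sunk below the chute's deck, while the other finger pushes the tip rack from behind along the chute, over the sunken bar, until it is home against the end stop. Then let go of the rail so that the gate springs up behind the rack. Only push: do not grip or lift the rack, do not let the gate rise until the whole rack is past it, and leave the other things on the bench where they are.

Things in the scene. Friction and masses are not known exactly. Their poses are not given: they have to be found in the camera images.
- chute: Fixed open-topped loading chute: grey deck between low aluminium walls. Origin: bench level, lane centre line, in the gate bar's plane. z up. Racks are pushed along its -y (robot's right at yaw 0; yaw within +-0.15 rad); -x is the near side with the press rail. Deck top z = 40 mm, y = +175 (entry) to -146 mm. Walls 5 mm thick: inner faces x = +-46.5, top z = 56 mm. Hinge lugs reach x = 70 mm.
- gate_slot (a point): Middle of the 12 mm wide slot across the deck into which the gate bar sinks: chute x = 0, y = 0, z = 40 mm. The bar is 8 mm wide (y = -4 to +4 mm). The pressing and pushing fingers may pass over it.
- end_stop (a point): Middle of the foot of the end stop's face, at deck height: chute x = 0, y = -136, z = 40 mm. The stop is a block 36 mm high across the lane; the rack's front face ends against it.
- gate (a joint): Gate hinge, rad: 0 = closed (sprung up, its rest), 0.26 = pressed down to its stop. Pin along chute y at x = +62, z = 45 mm; a bar crosses the lane and carries the press rail. Closed, the bar stands 7 mm over the deck mid-lane, 19 mm at the near wall, and blocks the rack; from 0.19 up it is wholly below the deck. The spring pushes the rail up with about 2 N at 0, 4.5 N at 0.26, and shuts it.
- press_rail (a point): Middle of the top of the press rail, part of the gate: a flat bar 36 mm wide, 235 mm long, along the lane's near side (chute y = -30 to +205 mm); a fingertip can slide along it while pressing. Fully down it is level, top z = 60 mm, chute x = -64 to -100 (this point x = -82, y = +87.5). Closed it is tilted 0.26 rad, this point at z = 96, x = -73 mm.
- tip_rack: Closed pale green pipette-tip rack in the chute: a box 86 (x, across the lane) x 124 (y, along it) x 58 mm high, about 0.25 kg, top 98 mm above the bench. Origin: centre of its underside. Starts centred at chute y = +75 to +100 mm, square to the lane, 3 mm play each side. Home: centre at chute y = -74 mm, rear face 12 mm past the gate's plane. (The like rack on the bare bench is a spare.)
- dropper_bottle: bystander: small dropper bottle 25 mm wide, 74 mm high, behind the chute
- dropper_bottle_2: bystander: another small dropper bottle behind the chute
- dropper_bottle_3: bystander: a third small dropper bottle, 25 mm wide, 74 mm high, beside the near wall of the chute's far (end-stop) half

How it is judged:
By the outcome, as a careful person would: the job done as asked, in the order asked, and still so for the second after the job is handed in, with the robot touching nothing.
It also fails if it takes over 38 s, if anything falls off the work surface, if the arm or the gripper's body presses on something with over 40 N, if the wrist force passes 120 N, or if a joint passes its speed limit or range.

## Working session

There is one attempt and no reset: what is moved stays moved. The work goes in short steps, Python scripts to look and compute and a tool call to move; the robot and the scene stay as the last step left them, time stands still between calls to the robot, and variables do not carry over. Pictures are saved under pics/ and viewed, about 8 in all and at most 12, crops included, and the job is handed in when it is done.

Besides the shell and the picture viewer there is one more tool, called after "Call:" as name(argument=value, ...), one argument or row to a line, values as JSON. carry_out: Moves the arm, as the interface text tells. Its arguments: {"type":"object","properties":{"rows":{"type":"array","items":{"type":"array","items":{"type":"number"}}},"force":{"type":"number"}},"required":["rows"]}

```bash
mkdir -p pics; ls; cat > h.py <<'E'
from bench import *
import numpy as np, cv2
def proj(name,P):
    i=camera_info(name);E=np.linalg.inv(np.array(i["extrinsics"]))
    p=(E[:3,:3]@np.atleast_2d(P).T).T+E[:3,3]
    return np.c_[i["fx"]*p[:,0]/p[:,2]+i["cx"],i["fy"]*p[:,1]/p[:,2]+i["cy"]]
def ray(name,uv,z):
    i=camera_info(name);E=np.array(i["extrinsics"])
    d=E[:3,:3]@np.array([(uv[0]-i["cx"])/i["fx"],(uv[1]-i["cy"])/i["fy"],1.])
    return E[:3,3]+d*(z-E[2,3])/d[2]
E
python3 - <<'E'
from h import *
s=read_state();print(s)
for n in("side","top"):
    im=camera(n);cv2.imwrite(f"pics/{n}0.png",im)
    i=camera_info(n);print(n,np.round(np.array(i["extrinsics"]),3).tolist(),i["fx"])
    for q,z in(("gate_slot",.04),("end_stop",.04),("press_rail",.096),("tip_rack",.04),("chute",0),("dropper_bottle",0)):
        for r in pinpoint(q,n)[:4]:print(q,np.round(r["xy"],1),round(r["conf"],2),np.round(ray(n,r["xy"],z),4))
print(read_state()["time"])
E
```

```text
pics
{'time': 0.0, 'joint_positions': array([-1.26762417,  0.33286574, -0.06470893,  1.46096095,  0.02160918,
        1.34991517, -0.08848248]), 'joint_vel': array([-6.50625070e-04, -8.70394637e-04, -5.61233566e-05,  7.72134844e-05,
        1.46520337e-03,  8.61054949e-05,  8.12372408e-04]), 'joint_torque': array([-6.91265609e-05, -6.23282290e+01,  2.44137982e-02, -3.89865768e+01,
       -6.13066996e-02,  4.04856645e-02,  1.41140472e-04]), 'ee_pos': array([0.19990657, 0.59176416, 0.23574842]), 'eef_rot': array([ 8.12401668e-01,  5.83097764e-01, -5.67625093e-04,  4.53629763e-04]), 'ft_force': array([-0.57453115, -0.59405835,  0.7903242 ]), 'torque': array([ 0.01655293, -0.03076598, -0.02832156]), 'width': 0.0869902997047815}
side [[1.0, -0.009, -0.015, 0.531], [0.008, -0.554, 0.832, -0.756], [-0.016, -0.832, -0.554, 0.542], [0.0, 0.0, 0.0, 1.0]] 458.548701268863
gate_slot [312.9 221.1] 0.72 [ 0.499  -0.0906  0.04  ]
end_stop [321.4 271. ] 0.64 [ 0.5159 -0.2213  0.04  ]
press_rail [267.2 168.9] 0.95 [0.4103 0.0024 0.096 ]
tip_rack [312.1 195.3] 0.7 [ 0.4951 -0.0064  0.04  ]
chute [313.2 235. ] 0.93 [ 0.4982 -0.0809  0.    ]
dropper_bottle [392.6 222.1] 0.77 [ 0.6517 -0.0428  0.    ]
dropper_bottle [382.5 189.1] 0.62 [0.6438 0.075  0.    ]
dropper_bottle [270.  294.2] 0.59 [ 0.4326 -0.2317  0.    ]
dropper_bottle [268.5 170.5] 0.56 [0.3881 0.1583 0.    ]
top [[0.028, -0.993, 0.112, 0.417], [-0.999, -0.03, -0.014, -0.049], [0.017, -0.112, -0.994, 1.031], [0.0, 0.0, 0.0, 1.0]] 472.9481736007901
end_stop [395.6 215.6] 0.85 [ 0.5168 -0.2299  0.04  ]
press_rail [290.2 262.5] 0.61 [ 0.4125 -0.0132  0.096 ]
tip_rack [291.  226.2] 0.57 [ 0.4879 -0.0101  0.04  ]
chute [327.8 222.3] 0.74 [ 0.5017 -0.0887  0.    ]
dropper_bottle [396.5 252.3] 0.65 [ 0.4407 -0.24    0.    ]
dropper_bottle [256.4 150.9] 0.55 [0.6558 0.0739 0.    ]
0.7
```

```bash
cat >> h.py <<'E'
def C(p,pose):  # chute -> world
    x,y,t=pose;p=np.atleast_2d(p).astype(float)/1000
    c,s=np.cos(t),np.sin(t)
    return np.c_[x+c*p[:,0]-s*p[:,1],y+s*p[:,0]+c*p[:,1],p[:,2]]
def overlay(name,im,pose,ry=None):
    im=im.copy()
    def pl(P,col):cv2.polylines(im,[np.round(proj(name,C(P,pose))*8).astype(int)],True,col,1,cv2.LINE_AA,3)
    for s in(-1,1):pl([[s*46.5,175,56],[s*46.5,-146,56],[s*51.5,-146,56],[s*51.5,175,56]],(0,0,255))
    pl([[-46.5,-136,76],[46.5,-136,76]],(255,0,0))
    pl([[-51.5,-6,40],[51.5,-6,40],[51.5,6,40],[-51.5,6,40]],(255,0,255))
    if ry is not None:pl([[a,ry+b,98] for a,b in((-43,-62),(43,-62),(43,62),(-43,62))],(0,255,0))
    return im
E
python3 - <<'E'
from h import *
from scipy.optimize import least_squares
obs=[("side",[0,0,40],(312.9,221.1)),("side",[0,-136,40],(321.4,271)),("side",[-73,87.5,96],(267.2,168.9)),("side",[0,0,0],(313.2,235)),
("top",[0,-136,40],(395.6,215.6)),("top",[-73,87.5,96],(290.2,262.5)),("top",[0,0,0],(327.8,222.3))]
f=lambda q:np.concatenate([(proj(n,C(p,q))[0]-uv) for n,p,uv in obs])
r=least_squares(f,[.5,-.09,.12],loss="soft_l1");print(r.x,np.round(f(r.x),1))
q=r.x
a=cv2.imread("pics/top0.png");b=cv2.imread("pics/side0.png")
a=overlay("top",a,q,85);b=overlay("side",b,q,85)
cv2.imwrite("pics/o1.png",cv2.resize(a[100:400,160:480],None,fx=2.4,fy=2,interpolation=cv2.INTER_CUBIC)[:600,:800])
cv2.imwrite("pics/o2.png",cv2.resize(b[90:340,180:480],None,fx=2.4,fy=2.4,interpolation=cv2.INTER_CUBIC))
E
```

```text
[ 0.4978461  -0.08870826  0.13925015] [-0.6 -0.6  0.5  0.9  0.8  3.9 -0.3  2.6 -3.1 -0.  -0.5 -0.5 -0.   1.8]
```

View pics/o1.png

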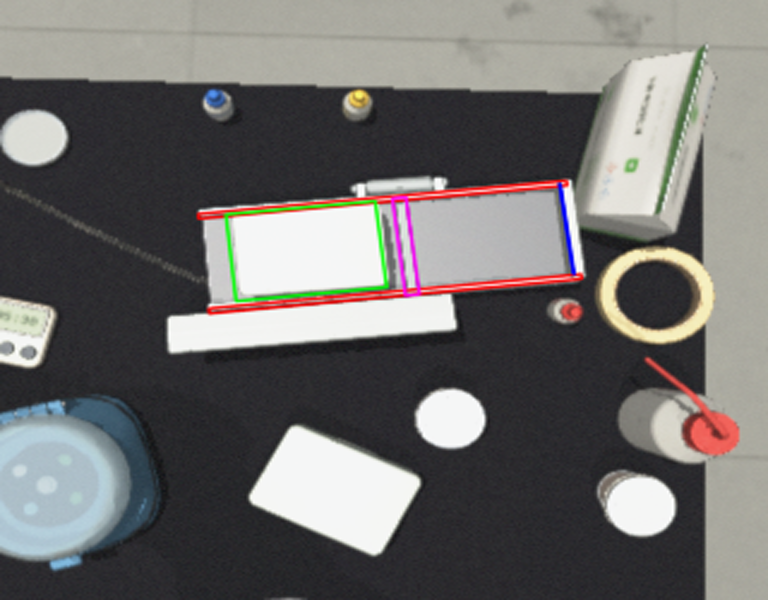

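View pics/o2.png

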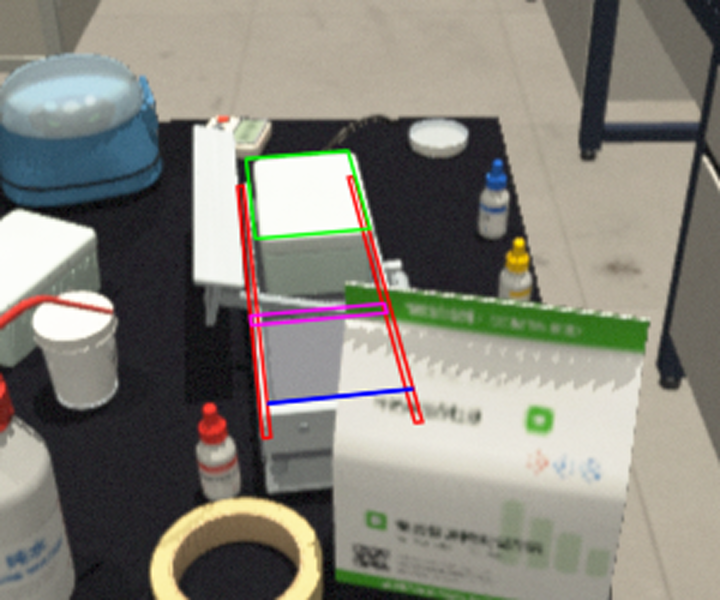

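```bash
python3 - <<'E'
from h import *
im=cv2.imread("pics/top0.png")
for q,z in(("tip_rack",.098),("press_rail",.096),("chute",.05)):
    for r in silhouettes(q,"top")[:3]:
        m=r["mask"].astype(np.uint8)
        box=cv2.boxPoints(cv2.minAreaRect(cv2.findNonZero(m)))
        P=np.array([ray("top",c,z)[:2] for c in box])
        e=np.diff(np.r_[P,P[:1]],axis=0);L=np.linalg.norm(e,axis=1);k=np.argmax(L)
        t=np.arctan2(e[k,1],e[k,0])-np.pi/2;t=(t+np.pi/2)%np.pi-np.pi/2
        print(q,round(r["conf"],2),np.round(r["box"]),"ctr",P.mean(0).round(4),"L",L[:2].round(3),"yaw",round(t,3))
c=im[140:300,220:420]
b=[overlay("top",im,(x,y,t),81)[165:285,235:415] for x,y,t in((.498,-.0887,.139),(.499,-.09,.115))]
cv2.imwrite("pics/o3.png",np.vstack([cv2.resize(i,None,fx=4.4,fy=2.5*0+2.48,interpolation=cv2.INTER_CUBIC) for i in b]))
E
```

```text
tip_rack 0.69 [289. 223.  66.  49.] ctr [ 0.4893 -0.0071] L [0.126 0.087] yaw 0.12
press_rail 0.7 [289. 232. 122.  83.] ctr [ 0.4733 -0.0028] L [0.239 0.153] yaw 0.137
chute 0.92 [317. 233. 176.  86.] ctr [ 0.4841 -0.0592] L [0.369 0.163] yaw 0.128
```

View pics/o3.png

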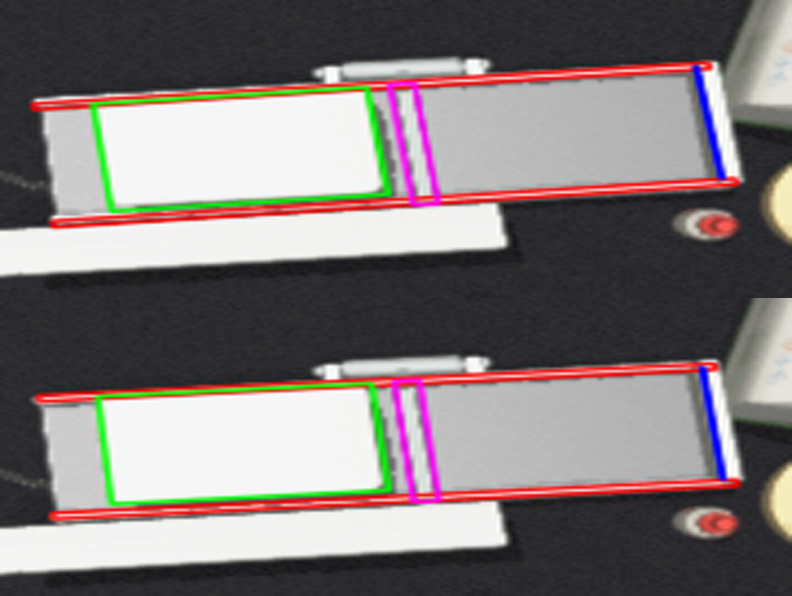

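Call:
carry_out(
  rows=[
    [-0.5,0,0,0,1],
    [-0.5,0,0,0,1],
    [-0.5,0,0,0,1],
    [-0.5,0,0,0,1],
    [-0.5,0,0,0,1],
    [-0.5,0,0,0,1],
    [-0.5,0,0,0,1],
    [-0.5,0,0,0,1],
    [-0.5,0,0,0,1],
    [-0.5,0,0,0,1],
    [-0.5,0,0,0,1],
    [-0.5,0,0,0,1],
    [-0.5,0,0,0,0.9],
    [-0.5,0,0,0,0],
  ],
)

```text
time: 2.02
ee_pos: [0.2, 0.5922, 0.2367]
eef_rot: [0.999, 0.032, -0.0, -0.0]
ft_force: [0.2, 0.3, 0.0]
width: 0.0653
```

```bash
cat >> h.py <<'E'
from scipy.spatial.transform import Rotation as Ro
POSE=(.4985,-.090,.12)
def goto(cx,cy,tipz):
    s=read_state();R=Ro.from_quat(s["eef_rot"]).as_matrix()
    t=C([[cx,cy,tipz+14]],POSE)[0];d=R.T@(t-s["ee_pos"])
    ang=np.arctan2(R[1,0],R[0,0]);c,sn=np.cos(POSE[2]),np.sin(POSE[2])
    v=(s["ee_pos"][:2]-POSE[:2])*1000
    print("t",round(s["time"],2),"chute xy",np.round([c*v[0]+sn*v[1],-sn*v[0]+c*v[1]],1),"tipz",round(s["ee_pos"][2]*1000-14,1),"d units",(d/.03).round(2),"turn units",round(np.degrees(ang-POSE[2])/5,2),"F",s["ft_force"].round(1),"w",round(s["width"],4),"tilt",R[:,2].round(3))
E
python3 -c "
from h import *
goto(-40,172,222)"
```

```text
t 2.02 chute xy [-214.7  713. ] tipz 222.7 d units [ 6.83 17.68  0.02] turn units -0.65 F [0.2 0.3 0. ] w 0.0653 tilt [-0.  0. -1.]
```

Call:
carry_out(
  rows=[
    [-0.5,0,0,0,-0.65],
    [-0.5,0.31,0.95,0,0],
    [-0.5,0.31,0.95,0,0],
    [-0.5,0.31,0.95,0,0],
    [-0.5,0.31,0.95,0,0],
    [-0.5,0.31,0.95,0,0],
    [-0.5,0.31,0.95,0,0],
    [-0.5,0.31,0.95,0,0],
    [-0.5,0.31,0.95,0,0],
    [-0.5,0.31,0.95,0,0],
    [-0.5,0.31,0.95,0,0],
    [-0.5,0.31,0.95,0,0],
    [-0.5,0.31,0.95,0,0],
    [-0.5,0.31,0.95,0,0],
    [-0.5,0.31,0.95,0,0],
    [-0.5,0.31,0.95,0,0],
    [-0.5,0.31,0.95,0,0],
    [-0.5,0.31,0.95,0,0],
    [-0.5,0.31,0.8,0,0],
    [-0.5,0,0,0,0],
  ],
)

```text
time: 3.68
ee_pos: [0.451, 0.093, 0.2367]
eef_rot: [0.995, 0.095, 0.002, -0.003]
ft_force: [0.8, -0.6, -0.8]
width: 0.0656
```

```bash
python3 -c "
from h import *
goto(-40,172,120)"
```

```text
t 3.68 chute xy [-25.3 187.4] tipz 222.7 d units [-0.54  0.5   3.42] turn units 0.8 F [ 0.8 -0.6 -0.8] w 0.0656 tilt [ 0.004  0.007 -1.   ]
```

Call:
carry_out(
  rows=[
    [-0.5,-0.27,0.25,0.5,0.4],
    [-0.5,-0.27,0.25,0.6,0.3],
    [-0.5,0,0,0.6,0.1],
    [-0.5,0,0,0.6,0],
    [-0.5,0,0,0.6,0],
    [-0.5,0,0,0.4,0],
    [-0.5,0,0,0,0],
  ],
)

```text
time: 4.27
ee_pos: [0.439, 0.0749, 0.1357]
eef_rot: [0.998, 0.066, 0.005, -0.005]
ft_force: [-0.4, 0.3, -0.1]
width: 0.0653
```

```bash
python3 - <<'E'
from h import *
goto(-40,172,115)
a=camera("side");b=camera("top")
a=a[90:290,190:390];b=b[130:330,190:390]
cv2.imwrite("pics/p4.png",np.hstack([cv2.resize(i,(400,400),interpolation=cv2.INTER_CUBIC) for i in(a,b)]))
E
```

```text
t 4.27 chute xy [-39.3 170.9] tipz 121.7 d units [-0.02 -0.04  0.22] turn units 0.13 F [-0.4  0.3 -0.1] w 0.0653 tilt [ 0.01   0.011 -1.   ]
```

View pics/p4.png

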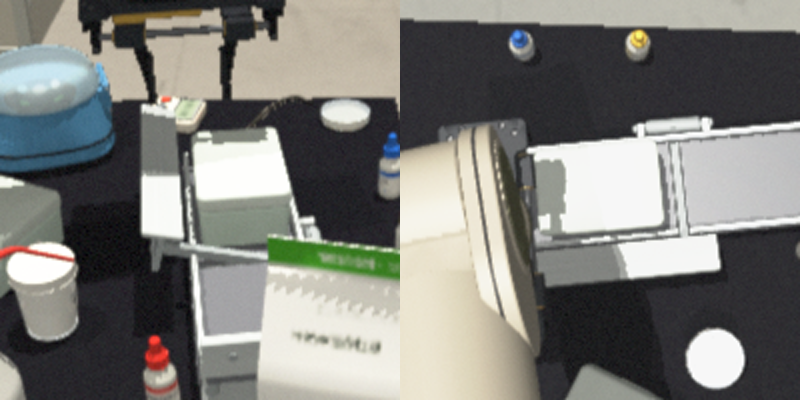

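Call:
carry_out(
  rows=[
    [-0.5,0,0,0.3,0],
    [-0.5,0,0,0.3,0],
    [-0.5,0,0,0.3,0],
    [-0.5,0,0,0.3,0],
    [-0.5,0,0,0.2,0],
    [-0.5,0,0,0.2,0],
    [-0.5,0,0,0.1,0],
  ],
)

```text
time: 4.95
ee_pos: [0.4428, 0.0773, 0.0852]
eef_rot: [0.998, 0.067, 0.009, -0.007]
ft_force: [-1.3, 0.5, 2.8]
width: 0.065
```

```bash
python3 -c "
from h import *
goto(-40,172,61)"
```

```text
t 4.95 chute xy [-35.3 172.8] tipz 71.2 d units [-0.16  0.03  0.34] turn units 0.16 F [-1.3  0.5  2.8] w 0.065 tilt [ 0.016  0.015 -1.   ]
```

Call:
carry_out(
  rows=[
    [-0.5,-0.08,0,0.15,0],
    [-0.5,-0.08,0,0.12,0],
    [-0.5,0,0,0.1,0],
    [-0.5,0,0,0.05,0],
  ],
)

```text
time: 5.28
ee_pos: [0.4391, 0.0769, 0.0727]
eef_rot: [0.998, 0.067, 0.009, -0.007]
ft_force: [-8.4, -3.5, 33.1]
width: 0.0654
```

```bash
python3 -c "
from h import *
goto(-40,150,61)"
```

```text
t 5.28 chute xy [-39.  172.8] tipz 58.7 d units [-0.04  0.76 -0.09] turn units 0.15 F [-8.4 -3.5 33.1] w 0.0654 tilt [ 0.018  0.015 -1.   ]
```

Call:
carry_out(
  rows=[
    [-0.5,0,0,-0.04,0],
    [-0.5,0,0.1,0,0],
    [-0.5,0,0.15,0,0],
    [-0.5,0,0.15,0,0],
  ],
)

```text
time: 5.62
ee_pos: [0.4411, 0.0667, 0.0754]
eef_rot: [0.998, 0.068, 0.01, -0.009]
ft_force: [0.3, 1.8, 3.2]
width: 0.0651
```

```bash
python3 -c "
from h import *
goto(-40,150,61)"
```

```text
t 5.62 chute xy [-38.2 162.5] tipz 61.4 d units [-0.07  0.41  0.  ] turn units 0.17 F [0.3 1.8 3.2] w 0.0651 tilt [ 0.018  0.019 -1.   ]
```

Call:
carry_out(
  rows=[
    [-0.5,-0.02,0.2,0.03,0.05],
    [-0.5,-0.02,0.2,0.02,0.05],
    [-0.5,0,0.2,0.02,0],
    [-0.5,0,0.2,0.02,0],
    [-0.5,0,0.2,0.02,0],
    [-0.5,0,0.2,0.02,0],
  ],
)

```text
time: 6.12
ee_pos: [0.4471, 0.0382, 0.0746]
eef_rot: [0.998, 0.064, 0.013, -0.017]
ft_force: [-3.8, 10.8, 13.5]
width: 0.0652
```

```bash
python3 -c "
from h import *
goto(-40,0,61)"
```

```text
t 6.12 chute xy [-35.6 133.4] tipz 60.6 d units [-0.18  4.44 -0.16] turn units 0.09 F [-3.8 10.8 13.5] w 0.0652 tilt [ 0.023  0.035 -0.999]
```

Call:
carry_out(
  rows=[
    [-0.5,-0.04,0.4,0.0,0],
    [-0.5,-0.04,0.4,0.0,0],
    [-0.5,-0.04,0.4,0.0,0],
    [-0.5,-0.03,0.4,0.0,0],
  ],
)

```text
time: 6.45
ee_pos: [0.451, -0.0051, 0.0752]
eef_rot: [0.997, 0.066, 0.015, -0.022]
ft_force: [-0.7, 7.9, 10.3]
width: 0.0652
```

```bash
python3 -c "
from h import *
goto(-40,0,61)"
```

```text
t 6.45 chute xy [-36.9  90. ] tipz 61.2 d units [-0.14  3.   -0.12] turn units 0.14 F [-0.7  7.9 10.3] w 0.0652 tilt [ 0.027  0.045 -0.999]
```

Call:
carry_out(
  rows=[
    [-0.5,-0.04,0.4,0.0,0.05],
    [-0.5,-0.03,0.4,0.0,0.05],
    [-0.5,-0.03,0.4,0.0,0],
    [-0.5,-0.03,0.4,0.0,0],
    [-0.5,-0.02,0.4,0.0,0],
  ],
)

```text
time: 6.87
ee_pos: [0.4563, -0.061, 0.0751]
eef_rot: [0.997, 0.063, 0.017, -0.028]
ft_force: [-1.8, 9.8, 14.0]
width: 0.0651
```

```bash
python3 -c "
from h import *
goto(-40,0,61)"
```

```text
t 6.87 chute xy [-38.4  33.8] tipz 61.1 d units [-0.06  1.13 -0.06] turn units 0.05 F [-1.8  9.8 14. ] w 0.0651 tilt [ 0.031  0.059 -0.998]
```

Call:
carry_out(
  rows=[
    [-0.5,-0.02,0.4,-0.01,0],
    [-0.5,-0.02,0.3,-0.01,0],
    [-0.5,-0.02,0.2,0.0,0],
  ],
)

```text
time: 7.12
ee_pos: [0.4588, -0.0864, 0.0755]
eef_rot: [0.997, 0.063, 0.018, -0.032]
ft_force: [-1.9, 8.2, 10.3]
width: 0.0653
```

```bash
python3 - <<'E'
from h import *
goto(-40,0,61)
a=camera("side");b=camera("top")
cv2.imwrite("pics/p5.png",np.hstack([cv2.resize(i,(400,400),interpolation=cv2.INTER_CUBIC) for i in(a[120:320,190:390],b[130:330,230:430])]))
E
```

```text
t 7.12 chute xy [-39.    8.3] tipz 61.5 d units [-0.04  0.28 -0.  ] turn units 0.05 F [-1.9  8.2 10.3] w 0.0653 tilt [ 0.032  0.066 -0.997]
```

View pics/p5.png

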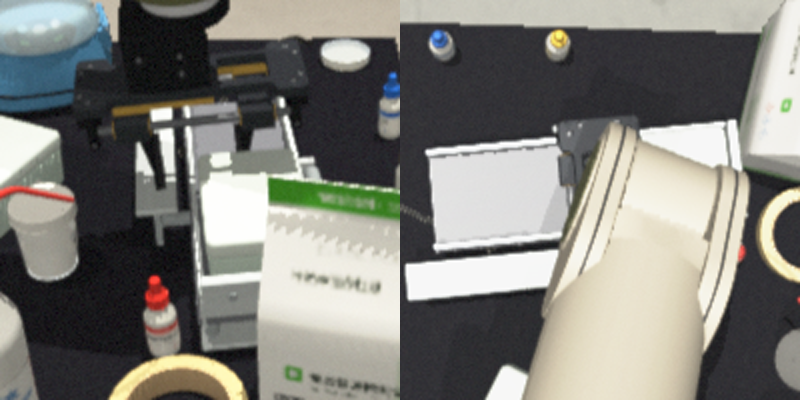

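Call:
carry_out(
  rows=[
    [-0.5,0,0.2,-0.01,0],
    [-0.5,0,0.15,0.0,0],
  ],
)

```text
time: 7.38
ee_pos: [0.4602, -0.095, 0.0757]
eef_rot: [0.997, 0.063, 0.018, -0.034]
ft_force: [-2.9, 22.0, 13.5]
width: 0.0656
```

```bash
python3 -c "
from h import *
goto(-40,0,61)"
```

```text
t 7.38 chute xy [-38.6  -0.4] tipz 61.7 d units [-0.05 -0.01  0.02] turn units 0.05 F [-2.9 22.  13.5] w 0.0656 tilt [ 0.032  0.07  -0.997]
```

Call:
carry_out(
  rows=[
    [-0.5,0,0.1,-0.01,0],
    [-0.5,0,0.1,0.0,0],
  ],
)

```text
time: 7.55
ee_pos: [0.4602, -0.0949, 0.0757]
eef_rot: [0.997, 0.066, 0.016, -0.039]
ft_force: [-5.4, 16.3, 16.7]
width: 0.0658
```

```bash
python3 - <<'E'
from h import *
goto(-40,0,61)
a=camera("side")[180:290,240:350]
cv2.imwrite("pics/p6.png",cv2.resize(a,(550,550),interpolation=cv2.INTER_CUBIC))
E
```

```text
t 7.55 chute xy [-38.6  -0.3] tipz 61.7 d units [-0.05 -0.01  0.02] turn units 0.12 F [-5.4 16.3 16.7] w 0.0658 tilt [ 0.028  0.08  -0.996]
```

View pics/p6.png

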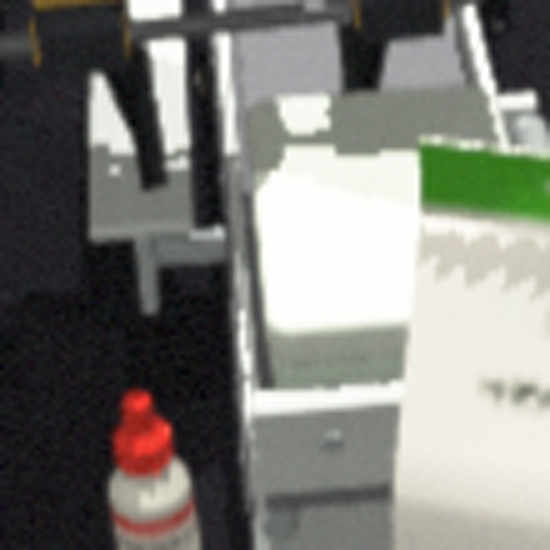

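```bash
python3 -c "
from h import *
print(proj('side',C([[-43,-136,98],[43,-136,98],[-43,-130,98]],POSE)))
print(recognise('tip_rack','side')[:2], pinpoint('tip_rack','side')[:2], proj('side',C([[0,-74,40]],POSE)))"
```

```text
[[291.25846079 246.60800534]
 [348.22522372 241.77248728]
 [291.04385343 244.03752349]]
[] [{'xy': [319.2, 245.4], 'conf': 0.77}] [[316.70021441 247.19455212]]
```

Call:
carry_out(
  rows=[
    [-0.5,0,-0.1,0.01,0],
    [-0.5,0,-0.06,0.01,0],
  ],
)

```text
time: 7.87
ee_pos: [0.46, -0.0913, 0.076]
eef_rot: [0.997, 0.066, 0.017, -0.038]
ft_force: [0.0, -3.7, 5.3]
width: 0.0656
```

```bash
python3 -c "
from h import *
goto(-40,0,61)"
```

```text
t 7.87 chute xy [-38.4   3.4] tipz 62.0 d units [-0.06  0.11  0.02] turn units 0.13 F [ 0.  -3.7  5.3] w 0.0656 tilt [ 0.029  0.079 -0.996]
```

Front edge agrees with home (row 246 measured, 246.6 predicted) and the finger is clear of the rack. Now lift off.

Call:
carry_out(
  rows=[
    [-0.5,0,-0.04,-0.2,0],
    [-0.5,0,-0.04,-0.3,0],
    [-0.5,0,-0.04,-0.4,0],
    [-0.5,0,-0.04,-0.5,0],
    [-0.5,0,-0.04,-0.5,0],
    [-0.5,0,-0.04,-0.6,0],
    [-0.5,0,-0.05,-0.8,0],
    [-0.5,0,-0.05,-0.8,0],
    [-0.5,0,-0.3,-0.8,0],
    [-0.5,0,-0.8,-0.5,0],
    [-0.5,0,-0.9,0,0],
    [-0.5,0,-0.9,0,0],
    [-0.5,0,-0.9,0,0],
    [-0.5,0,-0.9,0,0],
    [-0.5,0,-0.9,0,0],
    [-0.5,0,-0.9,0,0],
    [-0.5,0,-0.5,0,0],
    [-0.5,0,0,0,0],
  ],
)

```text
time: 9.37
ee_pos: [0.4196, 0.1095, 0.268]
eef_rot: [0.998, 0.055, 0.016, -0.035]
ft_force: [0.2, -0.3, 0.7]
width: 0.0655
```

```bash
python3 - <<'E'
from h import *
goto(-40,0,61)
a=camera("side");b=camera("top")
print(pinpoint("press_rail","side")[:1],proj("side",C([[-73,87.5,96]],POSE)),pinpoint("press_rail","top")[:1],proj("top",C([[-73,87.5,96]],POSE)))
a=overlay("side",a,POSE,-74) if 0 else a
cv2.imwrite("pics/p7.png",np.hstack([cv2.resize(i,(400,400),interpolation=cv2.INTER_CUBIC) for i in(a[130:290,200:360],overlay("top",b,POSE,-74)[130:330,230:430])]))
E
```

```text
t 9.37 chute xy [-54.4 207.6] tipz 254.0 d units [0.33 7.34 5.96] turn units -0.14 F [ 0.2 -0.3  0.7] w 0.0655 tilt [ 0.028  0.072 -0.997]
[{'xy': [268.3, 168.1], 'conf': 0.88}] [[269.13215262 172.71771763]] [{'xy': [288.1, 261.1], 'conf': 0.62}] [[289.58420749 260.91003401]]
```

View pics/p7.png

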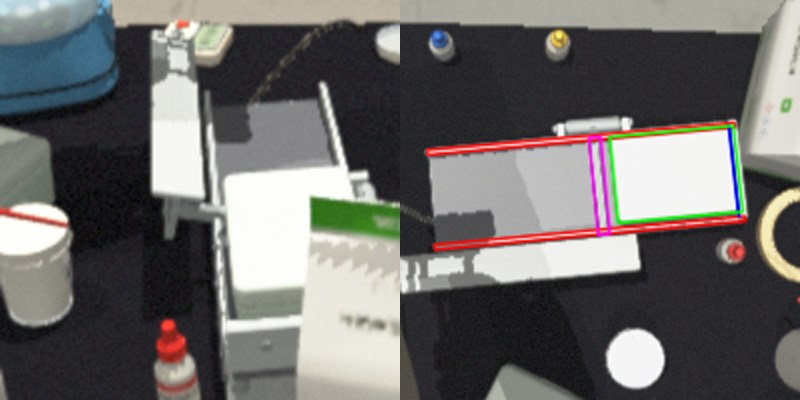

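```bash
python3 -c "
from h import *
close_job();print(read_state()['time'])"
```

```text
the job is handed in; nothing more can be done
the job is handed in; nothing more can be done
```

The rack is home against the end stop with the gate sprung up behind it, and I handed the job in at about 9.5 s of the 38 s allowed.

**How it went:** I opened the jaws to 65 mm, with one fingertip on the press rail and the other behind the rack. I pressed the rail to its stop, which briefly read 33 N, then pushed the rack about 155 mm with the rail held down. Each time I checked during the push, the fingertip stood within 2 mm of the rail's fully-down height. I then backed the finger off the rack, lifted clear and moved the arm away.

**Last checks:**
- **Rack against the stop:** the push force rose from 8 to 22 N and the tool stopped moving. The rack's front edge was at image row 246, against 246.6 predicted for home.
- **Gate closed:** in the side view the measured rail point was 5 px from its predicted closed position, the same direction and nearly the same size as the offset before the push. In the top view it was within 2 px, and the picture shows the rail raised.
- **Bench:** in the last pictures the dropper bottles in view look where they were.

**Checks that failed or disagreed:**
- The rack detector found nothing in the side view near the end, so I relied on the edge position and the force.
- In the last top view the rack edge lies about 1–1.5 px (2–3 mm) short of the drawn home outline. The rack's rounded edge could explain that, as the same offset showed before the push.
- The tool tilted by up to about 5° during the push. I compensated for it, and it had no visible effect.

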